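# Index the microscope bench's rotary stage under the magnifier

## Task

The rotary specimen stage is locked one hole away from where it should be. Pull its spring plunger up by the knob, turn the stage one hole so that the glass dish comes underneath the magnifier lens, and let the plunger go so that it drops into that hole and locks the stage.

Things in the scene. Friction and masses are not known exactly. Their poses are not given: they have to be found in the camera images.
- index_plate: Fixed square aluminium plate, 270 x 270 x 26 mm. Origin on the stage's vertical turning axis, at bench height; z up. Six countersunk holes (26 mm mouth, 12 mm below) 60 degrees apart on a 100 mm radius; the plunger starts in that on the plate's -x. The stage on it: steel disc 160 mm wide, top 42 mm over the bench, fixed black hub to 56 mm, an ear with the plunger; turns by 1 N at the knob.
- knob (a point): Middle of the plunger's black knob, an upright cylinder 24 mm wide, 28 mm high, 100 mm from the turning axis; seated it is 84 mm over the bench. Under it a guide 18 mm wide, top at 62 mm. It lifts 24 mm at most against a spring (4.5 to 8 N); the pin sits 16 mm deep: lift 18 to 22 mm to turn. It turns with the stage, not on its own. Let go within 6 mm of a hole, it drops in and centres.
- dish (a point): Middle of the round glass specimen dish (60 mm wide, 14 mm high, a small brown specimen in it), fixed on the stage 45 mm from the turning axis, directly opposite the knob, and turning with the stage. This point is 45 mm over the bench.
- lens (a point): Centre of the magnifier's round clear lens (black rim, 76 mm over all), fixed level 120 mm over the bench on a thin arm from a post beyond the plate. It is straight above the place the dish takes one hole (60 degrees) to the left or to the right of its start. The white lamp supply box at the other side is a bystander.

How it is judged:
By the outcome, as a careful person would: the job done as asked, in the order asked, and still so for the second after the job is handed in, with the robot touching nothing.
It also fails if it takes over 35 s, if anything falls off the work surface, if the arm or the gripper's body presses on something with over 40 N, if the wrist force passes 120 N, or if a joint passes its speed limit or range.

## Robot

A 7-joint arm with a two-finger parallel gripper is mounted at the origin on the work surface. World frame = base frame: x ahead of the robot, y to its left, z up, the work surface at z = 0. Lengths are in m, angles in rad, forces in N, time in s.
With the tool pointing down it reaches from about 0.35 to 0.9 m from the base axis. Payload 7.2 kg.
Tool frame: the origin (TCP) lies at the very end of the fingers, on their centre line; the grasp point (between the pads) lies robot.grip_depth behind it (robot.grip_depth is the distance from the TCP to the grasp point, in m); x points along the fingers, y is the direction in which the jaws open and shut, and the axes are right-handed (so a half turn about x gives the same grasp; the last joint's range is limited). The gripper opens to 88 mm and grips with 3 to 60 N. Pads are 20 mm wide; open, the fingers measure 115 mm over their backs; the gripper's body (75 mm by 178 mm) begins 61 mm behind the grasp point.
Start: joints at [-1.236, 0.411, -0.013, 1.596, 0.006, 1.134, -0.082], TCP at [0.245, 0.575, 0.223] pointing down, gripper open.
Joint ranges: [-2.95, 2.95], [-0.29, 1.99], [-1.47, 1.44], [0.14, 2.54], [-1.03, 4.17], [0.13, 1.85], [-2.86, 2.86]. Speed limits (rad/s): [2.39, 2.39, 3.01, 3.01, 3.14, 3.14, 3.14].

## Interface

Orientations are given as a unit quaternion [w, x, y, z].
In Python, from station import robot gives the robot as it stands.
- The arm moves only by the tool move_arm, never from a script. Its argument "plan" is a list of rows, each a list of 5 numbers: the finger opening in m, from 0 to 0.0878, then the shift along the world's x, y, z in m, then the turn about the world's z in rad. A call has 1 to 12 rows; each row shifts and turns the commanded pose from where the row before left it; what a row does not reach is not made up. A row lasts 1/10 s, in which the tool goes at most 50 mm and 8.59 degrees, less where a joint would pass 70% of its speed; a pose out of reach is approached as far as the arm can. A call is refused whole if a number of a shift passes 0.05 or a number of a turn 0.15, either way. A call with a gripper value outside its range is refused whole. The fingers move at their own pace and stop on an object; the grip force is fixed at half the most. Time passes only in rows, so rows that do not move let the fingers close. It gives the time, the measured TCP pose, the force and the opening at its end, in the units of the state.
- robot.get_obs(): the state, without advancing time (a new reading comes with each control period).
- robot.capture(name): name is "scene" or "top"; returns (picture, depth): 480x640x3 uint8, red, green, blue; 480x640 float32, m along the optical axis (not along the pixel's ray), 0 where there is no reading.
- robot.camera_info(name): a dict with "vfov" (degrees; the focal length in pixels is half the picture's height over the tangent of half this angle, whatever the lens; pixels are square), "cx", "cy" (the principal point, pixels), "dist" ([k1, k2, p1, p2, k3] as OpenCV has them; the pictures are not rectified), "extrinsics" (4x4, takes a point from camera to world coordinates). Camera axes: x right, y up, looking along -z (the intrinsics and any distortion apply to the point x, -y, -z); pixel columns grow to the right and rows downward; lengths in m; the calibration is good to about 2 mm. A picture is of the moment at which its call begins. camera_info takes no time and is no camera call.
- robot.finish_job(): hands the job in, once; it reports no verdict.
Trained networks look in the newest picture that a camera, given by its name, has taken for a name from the list of things; names that differ only in an ending like _2 or _b are one class to them, and where a whole thing is asked for, a point or a joint stands for the part that bears it (a point fixed in the world has none). Each returns a list of dicts, best first, with "conf" (0 to 1); they miss things now and then, are a little off and sometimes report something else, mostly with a low value. They report only what shows in the picture. A call takes as long as a camera call.
- robot.cut_out(camera, thing): "mask" (480x640 bool, what is visible of it) and "rect" ([centre column, centre row, width, height] in pixels, round what is visible of it).
The state is a dict: "time": time; "joint_pos": joint angles; "joint_vel": joint speeds; "tau": joint torques, N m; "tcp_pos": TCP position; "tcp_rot": TCP orientation; "force": force on the tool from outside, world axes, zero at the start; "torque": the same for the moment, N m; "opening": opening from 0.0 (shut) to 1.0 (fully open).
Only numpy, scipy, OpenCV 4.12 (cv2) and the standard library are available. Lean on these libraries where they do the work, as an engineer would, in place of code of your own. Each camera call takes 0.05 s, during which the arm holds its last target. There are 200 camera calls.

## Working session

There is one attempt and no reset: what is moved stays moved. The work goes in short steps, Python scripts to look and compute and a tool call to move; the robot and the scene stay as the last step left them, time stands still between calls to the robot, and variables do not carry over. Pictures are saved under pics/ and viewed, about 8 in all and at most 12, crops included, and the job is handed in when it is done.

Besides the shell and the picture viewer there is one more tool, called after "Call:" by a JSON object that holds its "name" and its "arguments", one argument or row to a line. move_arm: Moves the arm, as the interface text tells. Its arguments: {"type":"object","properties":{"plan":{"type":"array","items":{"type":"array","items":{"type":"number"}}}},"required":["plan"]}

```bash
mkdir -p pics; cat > h.py <<'E'
import numpy as np, cv2
from station import robot
def cam(n):
    i=robot.camera_info(n); f=240/np.tan(np.radians(i["vfov"])/2)
    return np.array([[f,0,i["cx"]],[0,f,i["cy"]],[0,0,1]]),np.array(i["dist"],float),np.array(i["extrinsics"])
def ray(n,uv):
    K,d,E=cam(n); p=cv2.undistortPoints(np.array(uv,float).reshape(-1,1,2),K,d).reshape(-1,2)
    r=np.c_[p[:,0],-p[:,1],-np.ones(len(p))]; return E[:3,3],r@E[:3,:3].T
def atz(n,uv,z):
    o,r=ray(n,uv); return o+r*((z-o[2])/r[:,2])[:,None]
def atd(n,uv,dep):
    o,r=ray(n,uv); return o+r*np.asarray(dep)[:,None]
def proj(n,P):
    K,d,E=cam(n); q=(np.atleast_2d(P)-E[:3,3])@E[:3,:3]
    return cv2.projectPoints(q*[1,-1,-1],np.zeros(3),np.zeros(3),K,d)[0].reshape(-1,2)
E
cat > look.py <<'E'
from h import *
import sys
print(robot.grip_depth, robot.get_obs()["tcp_pos"],robot.get_obs()["tcp_rot"])
for n in("scene","top"):
    p,d=robot.capture(n); cv2.imwrite(f"pics/{n}_{sys.argv[1]}.png",p[:,:,::-1])
    for t in("index_plate","knob","dish","lens"):
        for c in robot.cut_out(n,t)[:2]:
            m=c["mask"]; ys,xs=np.nonzero(m&(d>0))
            P=np.median(atd(n,np.c_[xs,ys],d[ys,xs]),0) if len(xs) else None
            print(n,t,round(c["conf"],2),np.round(c["rect"],1),m.sum(),np.round(P,3) if P is not None else None)
E
python3 look.py 0
```

```text
0.0187 [0.24482575 0.57450056 0.22181016] [ 0.69274097  0.1408764   0.69289008 -0.14201105]
scene index_plate 0.62 [273.4 298.8 246.2 208.5] 35262 [ 0.666 -0.045  0.027]
scene knob 0.58 [288.1 209.5  18.1  24.4] 461 [ 0.529 -0.001  0.091]
scene knob 0.55 [286.6 269.8 127.2 148.7] 8610 [ 0.635 -0.038  0.043]
scene dish 0.78 [284.6 270.6 126.9 149.8] 8698 [ 0.635 -0.037  0.043]
scene lens 0.56 [312.1 354.6  78.9 249.9] 8503 [ 0.801 -0.026  0.121]
top index_plate 0.83 [379.4 256.6 258.5 257.1] 40185 [ 0.598 -0.036  0.026]
top index_plate 0.42 [381.8 268.5 120.2 157.7] 10733 [ 0.597 -0.032  0.041]
top knob 0.72 [365.6 325.   21.2  20.3] 362 [0.52  0.002 0.097]
top dish 0.88 [382.1 267.4 129.1 160.2] 11024 [ 0.597 -0.031  0.041]
top lens 0.69 [373.7 140.8  98.6 196.7] 7554 [ 0.72  -0.018  0.12 ]
```

View pics/top_0.png

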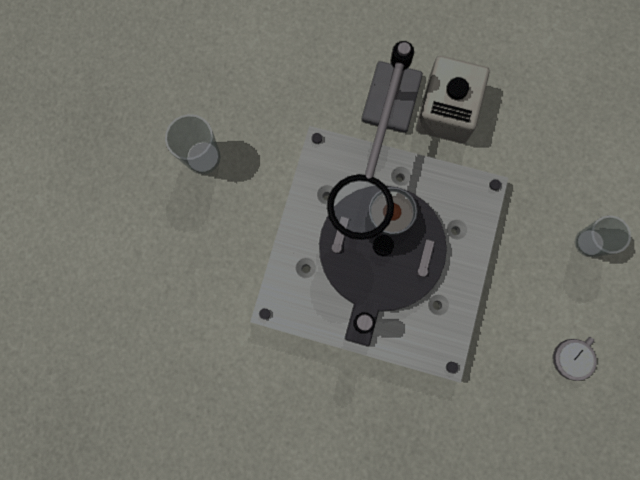

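View pics/scene_0.png

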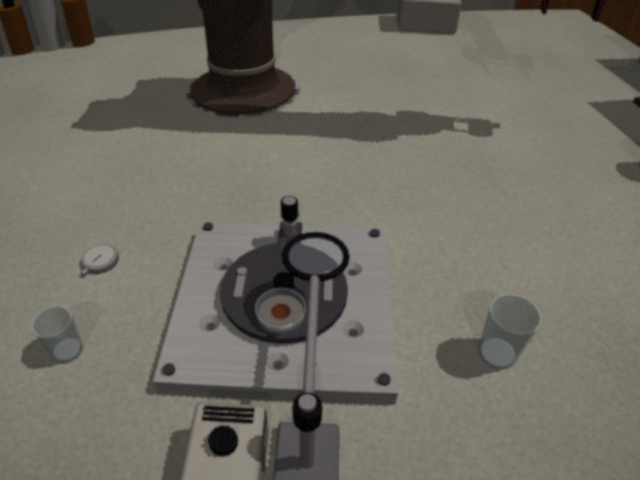

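The top view shows the dish (393,211), hub (383,245), knob (365,322) and lens (361,207). The free holes are at (327,195), (400,176), (456,229), (438,304) and (305,267). The dish has to move left (+y), so the turn is CCW and the knob goes to the hole at (438,304).

```bash
cat > m.py <<'E'
from h import *
from scipy.optimize import least_squares
from scipy.spatial.transform import Rotation as R
def fit(n,uv):
    H=atz(n,uv,.026)[:,:2]
    def pred(p): return np.array([[p[0]+.1*np.cos(p[2]+a),p[1]+.1*np.sin(p[2]+a)] for a in np.radians([60,0,-60,-120,120])])
    s=least_squares(lambda p:(pred(p)-H).ravel(),[.6,-.03,0]); print(n,"axis,th",s.x,"res mm",np.round(1e3*s.fun,1)); return s.x
a=fit("top",[(327,195),(400,176),(456,229),(438,304),(305,267)])
b=fit("scene",[(353,328),(280,361),(209,322),(223,264),(355,268)])
for p,n in((a,"top"),(b,"scene")):
    print(n,"knob pred",p[:2]-.1*np.array([np.cos(p[2]),np.sin(p[2])]),"goal",p[:2]-.1*np.array([np.cos(p[2]+np.pi/3),np.sin(p[2]+np.pi/3)]),"dish goal",p[:2]+.045*np.array([np.cos(p[2]+np.pi/3),np.sin(p[2]+np.pi/3)]))
print("knob top",atz("top",[(365,322)],.098),"hub",atz("top",[(383,245)],.056),"lens",atz("top",[(361,207)],.12),atz("scene",[(315,256)],.12),"knob scene",atz("scene",[(289,203)],.098),"dish",atz("top",[(393,211)],.04))
o=robot.get_obs(); w,x,y,z=o["tcp_rot"]; M=R.from_quat([x,y,z,w]).as_matrix(); print("jaw dir",M[:,1],"deg",np.degrees(np.arctan2(M[1,1],M[0,1])),"x",M[:,0],o["time"],o["joint_pos"])
E
python3 m.py
```

```text
top axis,th [ 0.61664651 -0.02533091 -0.26711185] res mm [ 1.   1.   0.6 -0.4 -0.1 -0.5 -0.6  0.  -0.9 -0.1]
scene axis,th [ 0.61723021 -0.02424614 -0.26575243] res mm [ 0.7  1.2 -0.8 -1.4  1.2  2.1 -0.8  1.3 -0.2 -3.1]
top knob pred [0.52019279 0.00106377] goal [ 0.54556118 -0.09566495] dish goal [0.64863491 0.0063194 ]
scene knob pred [0.52074069 0.00201739] goal [ 0.54624056 -0.09467675] dish goal [0.64917555 0.00744763]
knob top [[5.20778710e-01 8.14322582e-05 9.80000000e-02]] hub [[ 0.61572963 -0.02513297  0.056     ]] lens [[0.64787478 0.00494403 0.12      ]] [[0.64987254 0.00530643 0.12      ]] knob scene [[ 5.25878151e-01 -7.32762608e-05  9.80000000e-02]] dish [[ 0.66225751 -0.03984206  0.04      ]]
jaw dir [ 3.91915379e-01  9.20001268e-01 -4.67510368e-05] deg 66.92626749184495 x [-6.55752385e-05 -2.28815905e-05 -9.99999998e-01] 0.5 [-1.23620543  0.41114421 -0.01275947  1.59626141  0.00556639  1.1342653
 -0.08217166]
```

Call:
{"name": "move_arm", "arguments": {
  "plan": [
    [0.06, 0.02, -0.042, 0, -0.12],
    [0.06, 0.02, -0.042, 0, -0.12],
    [0.06, 0.02, -0.042, 0, -0.12],
    [0.06, 0.02, -0.042, 0, -0.12],
    [0.06, 0.02, -0.042, 0, -0.12],
    [0.06, 0.02, -0.042, 0, -0.12],
    [0.06, 0.02, -0.042, 0, -0.12],
    [0.06, 0.02, -0.042, 0, -0.12],
    [0.06, 0.02, -0.042, 0, -0.12],
    [0.06, 0.02, -0.042, 0, -0.12],
    [0.06, 0.02, -0.042, 0, -0.12],
    [0.06, 0.02, -0.042, 0, -0.12]
  ]
}}

```text
time: 1.7
tcp_pos: [0.4856, 0.0693, 0.2231]
tcp_rot: [0.426, 0.565, 0.426, -0.564]
force: [0.6, 0.2, -0.3]
opening: 0.685
```

Call:
{"name": "move_arm", "arguments": {
  "plan": [
    [0.06, 0.012, -0.024, 0, 0],
    [0.06, 0.012, -0.024, 0, 0],
    [0.06, 0.011, -0.02, 0, 0],
    [0.06, 0, 0, -0.03, 0],
    [0.06, 0, 0, -0.03, 0],
    [0.06, 0, 0, 0, 0]
  ]
}}

```text
time: 2.3
tcp_pos: [0.5177, 0.0028, 0.1598]
tcp_rot: [-0.427, -0.561, -0.428, 0.565]
force: [0.0, -0.7, 0.8]
opening: 0.684
```

```bash
python3 - <<'E'
from h import *
p,d=robot.capture("scene"); o=robot.get_obs(); print(o["tcp_pos"],o["joint_pos"],o["force"])
cv2.imwrite("pics/s1.png",cv2.resize(p[120:330,180:460,::-1],None,fx=2.5,fy=2.5))
E
```

```text
[0.51889517 0.00281345 0.1617205 ] [-0.52231669  0.32070112  0.52513187  1.94694948 -0.19781938  0.92757308
 -0.17162558] [ 0.66973449 -0.5340178   0.53508643]
```

View pics/s1.png

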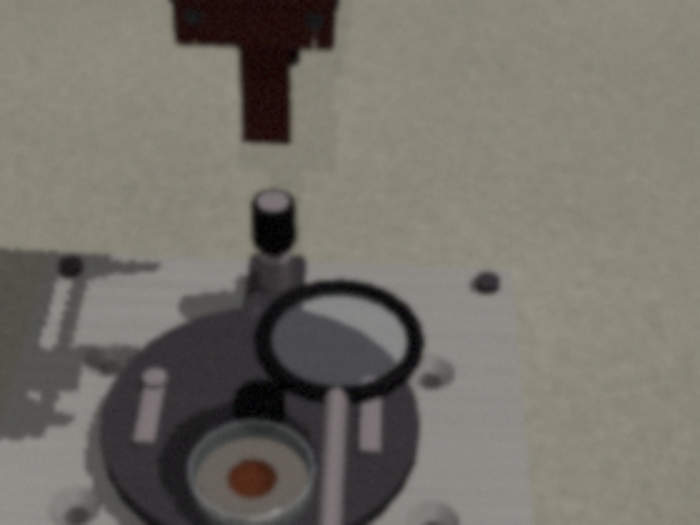

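The gripper hangs above the knob (crop 273,220), jaws along the stage radius and centred on it. Next I lower to grasp height and close.

Call:
{"name": "move_arm", "arguments": {
  "plan": [
    [0.06, 0.002, -0.002, -0.03, 0],
    [0.06, 0, 0, -0.03, 0],
    [0.06, 0, 0, -0.025, 0],
    [0.06, 0, 0, -0.01, 0],
    [0.06, 0, 0, 0, 0],
    [0, 0, 0, 0, 0],
    [0, 0, 0, 0, 0],
    [0, 0, 0, 0, 0],
    [0, 0, 0, 0, 0]
  ]
}}

```text
time: 3.25
tcp_pos: [0.5225, 0.0011, 0.0684]
tcp_rot: [0.428, 0.564, 0.427, -0.563]
force: [-0.7, -0.2, -0.0]
opening: 0.355
```

Call:
{"name": "move_arm", "arguments": {
  "plan": [
    [0, 0, 0, 0, 0],
    [0, 0, 0, 0, 0],
    [0, 0, 0, 0, 0]
  ]
}}

```text
time: 3.55
tcp_pos: [0.5218, 0.0013, 0.0681]
tcp_rot: [0.427, 0.563, 0.428, -0.563]
force: [-2.4, 1.0, 6.2]
opening: 0.268
```

Call:
{"name": "move_arm", "arguments": {
  "plan": [
    [0, 0, 0, 0.005, 0],
    [0, 0, 0, 0.005, 0],
    [0, 0, 0, 0.005, 0],
    [0, 0, 0, 0.005, 0],
    [0, 0, 0, 0, 0],
    [0, 0, 0, 0, 0]
  ]
}}

```text
time: 4.15
tcp_pos: [0.5217, 0.0011, 0.0875]
tcp_rot: [-0.428, -0.563, -0.428, 0.563]
force: [-0.8, 0.9, -7.8]
opening: 0.264
```

```bash
python3 - <<'E'
from h import *
p,d=robot.capture("scene"); o=robot.get_obs(); print(o["tcp_pos"],o["force"],o["opening"])
cv2.imwrite("pics/s2.png",cv2.resize(p[120:330,180:460,::-1],None,fx=2.5,fy=2.5))
# arc commands
a0=np.arctan2(.0010+.0253,.5205-.617); c=np.array([.617,-.0252])
A=[c+.1*np.array([np.cos(a0+t),np.sin(a0+t)]) for t in np.linspace(0,np.pi/3,13)]
print(np.round(np.diff(A,axis=0),4).tolist(), np.degrees(a0),A[-1])
E
```

```text
[0.52168042 0.0010814  0.0874243 ] [-0.35130258  0.86047915 -8.22717157] 0.26364070586174515
[[-0.0019, -0.0085], [-0.0012, -0.0086], [-0.0004, -0.0087], [0.0003, -0.0087], [0.0011, -0.0087], [0.0019, -0.0085], [0.0026, -0.0083], [0.0033, -0.0081], [0.004, -0.0078], [0.0047, -0.0074], [0.0053, -0.0069], [0.0059, -0.0065]] 164.75492966223962 [ 0.54598752 -0.09560758]
```

View pics/s2.png

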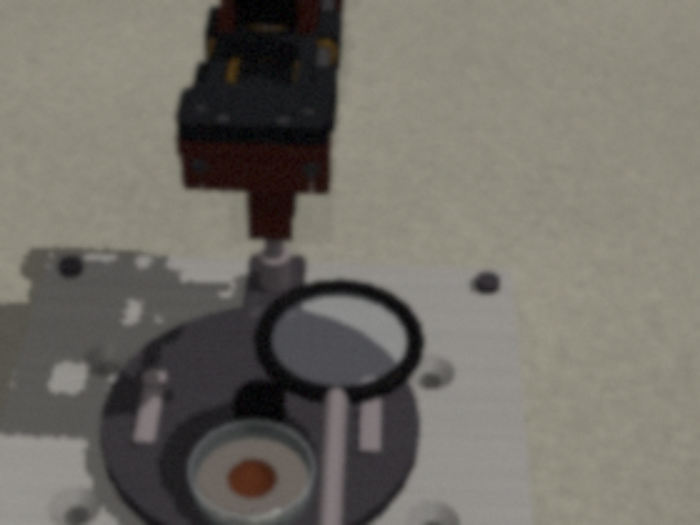

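The knob is lifted about 19 mm: the shaft shows at crop (273,245) and the spring pulls about 8 N. Next is the first half of the arc.

Call:
{"name": "move_arm", "arguments": {
  "plan": [
    [0, -0.0019, -0.0085, 0.001, 0.0873],
    [0, -0.0012, -0.0086, 0, 0.0873],
    [0, -0.0004, -0.0087, 0, 0.0873],
    [0, 0.0003, -0.0087, 0, 0.0873],
    [0, 0.0011, -0.0087, 0, 0.0873],
    [0, 0.0019, -0.0085, 0, 0.0873],
    [0, 0, 0, 0, 0]
  ]
}}

```text
time: 4.9
tcp_pos: [0.5216, -0.0518, 0.0884]
tcp_rot: [0.559, 0.433, 0.559, -0.433]
force: [0.2, 1.7, -7.6]
opening: 0.265
```

Call:
{"name": "move_arm", "arguments": {
  "plan": [
    [0, 0.0026, -0.0083, 0, 0.0873],
    [0, 0.0033, -0.0081, 0, 0.0873],
    [0, 0.004, -0.0078, 0, 0.0873],
    [0, 0.0047, -0.0074, 0, 0.0873],
    [0, 0.0053, -0.0069, 0, 0.0873],
    [0, 0.0059, -0.0065, 0, 0.0873],
    [0, 0, 0, 0, 0],
    [0, 0, 0, 0, 0]
  ]
}}

```text
time: 5.7
tcp_pos: [0.5469, -0.0956, 0.0882]
tcp_rot: [0.651, 0.275, 0.652, -0.275]
force: [-0.8, -0.6, -8.1]
opening: 0.268
```

```bash
python3 - <<'E'
from h import *
p,d=robot.capture("top"); o=robot.get_obs(); print(o["tcp_pos"],o["force"],o["opening"])
cv2.imwrite("pics/t3.png",cv2.resize(p[120:390,240:520,::-1],None,fx=2.2,fy=2.2))
c=np.array([.617,-.0252]);v=o["tcp_pos"][:2]-c;print(np.hypot(*v),np.degrees(np.arctan2(v[1],v[0]))%360,"want",164.75+60)
E
```

```text
[ 0.54691833 -0.09561973  0.08828312] [-1.36113786 -0.69618008 -7.87726619] 0.2650106969805079
0.09934977422242457 225.13785908648705 want 224.75
```

View pics/t3.png

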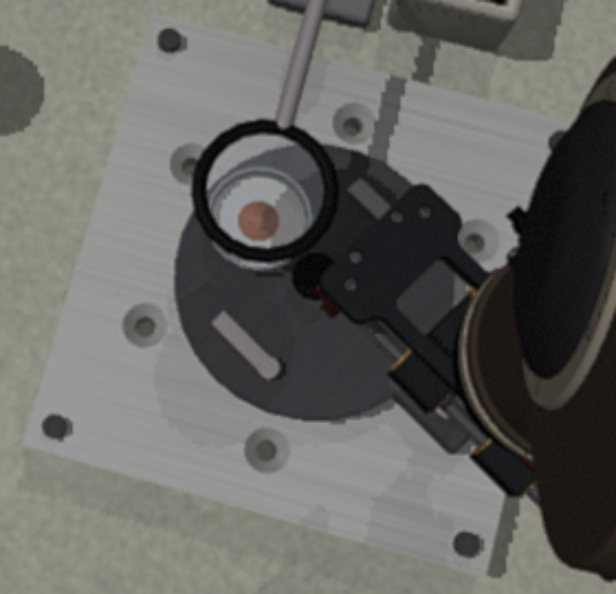

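The stage has turned and the dish and specimen (258,220) sit under the lens (265,190); parallax explains the offset. The start hole (265,450) is free. I release now.

Call:
{"name": "move_arm", "arguments": {
  "plan": [
    [0.06, 0, 0, 0, 0],
    [0.06, 0, 0, 0, 0],
    [0.06, 0, 0, 0, 0],
    [0.06, 0, 0, 0, 0],
    [0.06, 0, 0, 0, 0],
    [0.06, 0, 0, 0, 0]
  ]
}}

```text
time: 6.35
tcp_pos: [0.5477, -0.0957, 0.0888]
tcp_rot: [0.652, 0.274, 0.652, -0.274]
force: [-0.2, -0.3, 0.5]
opening: 0.68
```

Call:
{"name": "move_arm", "arguments": {
  "plan": [
    [0.06, 0, 0, 0.02, 0],
    [0.06, 0, 0, 0.03, 0],
    [0.06, 0, 0, 0.04, 0],
    [0.06, 0, 0, 0.05, 0],
    [0.06, -0.03, -0.04, 0.02, 0],
    [0.06, -0.03, -0.04, 0, 0],
    [0.06, -0.02, -0.045, 0, 0],
    [0.06, 0, -0.045, 0, 0],
    [0.06, 0, -0.045, 0, 0],
    [0.06, 0, -0.045, 0, 0],
    [0.06, 0, 0, 0, 0]
  ]
}}

```text
time: 7.45
tcp_pos: [0.4674, -0.3594, 0.2472]
tcp_rot: [0.651, 0.275, 0.651, -0.278]
force: [0.4, -0.2, 0.2]
opening: 0.682
```

```bash
python3 look.py 4; python3 - <<'E'
import cv2,numpy as np
a=cv2.imread("pics/top_4.png")[120:390,240:520];b=cv2.imread("pics/scene_4.png")[150:420,160:440]
cv2.imwrite("pics/c4.png",cv2.resize(np.hstack([a,b]),(800,386)))
E
```

```text
0.0187 [ 0.46743946 -0.35941005  0.24720511] [ 0.65108132  0.27502713  0.65065965 -0.27766026]
scene index_plate 0.68 [275.1 309.4 244.6 188.5] 34147 [ 0.667 -0.047  0.027]
scene knob 0.74 [218.4 232.4  23.3  27.5] 485 [ 0.554 -0.095  0.093]
scene dish 0.59 [278.1 281.6 142.7 126.1] 9053 [ 0.632 -0.048  0.043]
scene lens 0.87 [312.9 355.   80.9 250. ] 8269 [ 0.803 -0.027  0.121]
top index_plate 0.79 [377.7 255.4 256.  255.2] 39862 [ 0.598 -0.037  0.026]
top knob 0.57 [447.2 303.   25.7  22.7] 439 [ 0.544 -0.093  0.097]
top knob 0.22 [387.8 258.1 137.7 139.3] 10991 [ 0.596 -0.044  0.041]
top dish 0.63 [389.9 257.6 140.3 141. ] 10956 [ 0.596 -0.044  0.041]
top lens 0.65 [374.6 142.2  95.4 197.6] 7304 [ 0.721 -0.017  0.12 ]
```

View pics/c4.png

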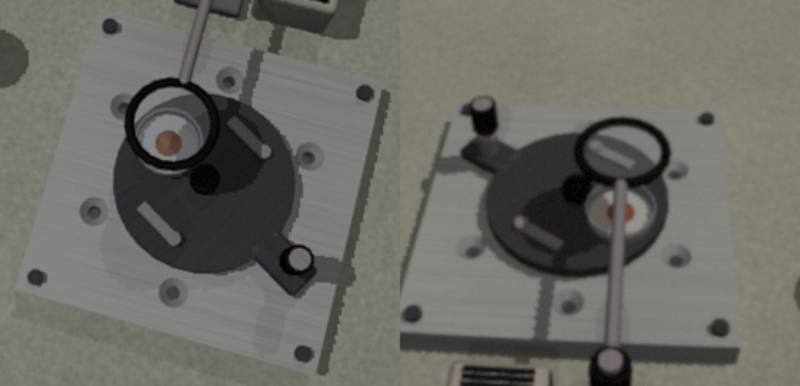

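The knob top reads 97 mm in the top camera, the same as when seated at the start (it would be about 114 mm if unseated). The dish is under the lens and the arm is clear.

```bash
python3 -c "
from station import robot
print(robot.finish_job())"
```

```text
the job is handed in; nothing more can be done
None
```

I lifted the knob about 20 mm and turned the stage 60° counter-clockwise with the grip following the arc. I then let the plunger drop, moved the arm clear and handed the job in at about 8 s.

**Last checks:**
- **Plunger seated:** the knob top measured 97 mm over the bench in the top camera, the same as at the start. The scene camera read 93 mm, against 91 mm at the start. If the pin were out of the hole, the knob top would be about 114 mm.
- **Stage position:** the knob was at (0.544, -0.093), within about 3 mm of the target hole at (0.546, -0.096). The scene camera put it about 8 mm further in x. It had shown a similar offset before the move, so I relied on the top camera.
- **Dish under lens:** I judged this from the pictures, where the dish sits under the lens, and from the plate fit, which puts the dish within about 2 mm of the lens centre. The network's dish outlines covered the whole disc, so I did not use them.
- **Forces:** the highest reading reported was about 8 N, from the spring. I did not test the lock by pushing the stage.

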